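Fit the chip plate and hold the cutter open

TASK

Take the chip-cutting plate with the red tab out of the rack, slide it down into the slot of the chip cutter until it stands fully home, and let go of it. Then pull the cutter's spring-loaded pusher back by its black handle until the red pointer is at the green mark, and keep it there ready for a potato to be loaded: the program finishes while still holding the pusher at the mark. Leave the blue-tabbed plate and everything else on the table where they are.

Things in the scene. Friction and masses are not known exactly. Their poses are not given: they have to be found in the camera images.
- plate_red: plate to fit: upright steel plate 84 wide (x) x 5 thick (y) x 80 high, square grid of blades; on top, centred, a RED grip tab 30 (x) x 10 (y) x 40 high (120 mm tall in all); about 160 g, loose, front and back alike. Origin: centre of its bottom edge, z up. Starts upright in the rack, bottom edge 12 mm above the table, loosely guided by grooves up to 46 mm: lift it straight up 50 mm or more
- plate_blue: a wedge-cutting plate (star of blades) of the same size and mass with a BLUE tab, standing in the other groove of the rack, 80 mm from the red one; it is not wanted and stays where it is
- rack: fixed wooden plate rack, 110 (x) x 140 (y) x 46 mm high, with two grooves along its x at y = -40 and +40 mm (which plate stands in which groove varies). Origin: centre of its underside
- chipper: fixed bench chip cutter (it cannot shift), cream frame with a steel bed, 104 (x) x 290 (y) mm, bed and rails 30 mm high; the plate slot is at its -y end and the pusher is pulled towards its +y end, where a bar 50 mm high ends the bed. Origin: centre of its underside, z up
- chipper_slot (a point): centre of the slot floor, 30 mm above the table, 100 mm to -y of the chip cutter's origin, axes as its. The plate stands here across the bed (its x along the cutter's x, either way round), origin at this point, put in from above between two posts with grooves 8 mm wide (y), 89 mm apart (x), flared mouths ending 106 mm above the table. Seated: plate top 110, tab top 150 mm above the table
- pusher (a joint): travel of the spring-return pusher along the chip cutter's +y, in m: 0 at rest against its stop (nearest the plate), 0.105 at most. A spring pulls it back to 0 with about 5 N at rest, rising by 0.8 N per 10 mm; let go, it returns
- pusher_grip (a point): grip point on the pusher's upright black handle post, 105 mm above the table; the post is 24 (x) x 16 (y) mm and reaches from 44 to 124 mm above the table; axes as the chip cutter's. At rest it is 120 mm towards +y from the slot. The rest of the pusher stays below 70 mm
- pusher_pointer (a point): tip of the thin red pointer, which sticks out from the pusher to the chip cutter's +x side, 40 mm above the table, level (in y) with the middle of the handle post; axes as the chip cutter's. It moves with the pusher
- mark: green mark, a band 20 (x) x 12 (y) x 6 mm on the ledge along the chip cutter's +x side, 40 to 85 mm towards +y from the pointer at rest (it varies); cannot be moved, nothing collides with it. Origin: centre of its underside; axes as the chip cutter's. The pointer is at the mark when its tip is inside the band's 12 mm (y)
- mug: blue mug, 80 mm across, 85 mm high, loose bystander; origin: centre of its underside
- moka: red coffee pot, 84 mm across, 158 mm high, loose bystander; origin: centre of its underside
- salt: small white salt jar with wooden cap, 52 mm across, 75 mm high, loose bystander; origin: centre of its underside
- candle: amber glass candle, 80 mm across, 80 mm high, loose bystander; origin: centre of its underside
- potato_a: potato about 83 x 51 x 51 mm on the chopping board, loose bystander; origin: centre of its underside
- potato_b: potato about 83 x 51 x 51 mm on the chopping board, loose bystander; origin: centre of its underside
Things that resemble listed ones, but are neither listed nor needed, are in the scene too. What is shaped like the plate_red but orange, pink or purple is not meant.

How it is judged:
On the way, in this order (a step that is already met when the one before it is completed fails the run):
1. the red-tabbed plate stands fully home in the chip cutter's slot and the fingers have let go of it (x of plate_red in the frame of chipper_slot between -0.005 and 0.005 m and y of plate_red in the frame of chipper_slot between -0.004 and 0.004 m and z of plate_red in the frame of chipper_slot between -0.004 and 0.004 m and angle between the z axis of plate_red and the z axis of chipper, either way round below 0.1 rad and angle between the y axis of plate_red and the y axis of chipper, either way round below 0.12 rad and contact force between the fingers and plate_red below 0.3 N), for 0.2 s.
2. the pusher is pulled out to the green mark and held there by the fingers (y of pusher_pointer in the frame of mark between -0.006 and 0.006 m and contact force between the fingers and pusher above 3 N and velocity of joint pusher between -0.01 and 0.01 m/s), for 0.5 s.
At the end, for the whole second after the job is handed in: red plate on the slot floor (4 mm in height and along the travel, 5 mm sideways, 0.1 rad), not touched; fingers press the pusher over 3 N, hold it still (under 10 mm/s), pointer within 6 mm of the mark's middle; blue plate within 25 mm, other loose things within 30 mm of their start (all of step 1 and all of step 2 and distance of plate_blue from where it was at the start of the episode below 0.025 m and distance of each of mug, moka, salt, candle, potato_a, potato_b from where it was at the start of the episode below 0.03 m); the arm keeps its last pose, push and grip.
It fails at once if the blue-tabbed plate is moved by more than 25 mm (distance of plate_blue from where it was at the start of the episode above 0.025 m).
It fails at once if the mug, coffee pot, salt jar, candle or a potato is moved by more than 30 mm (distance of any of mug, moka, salt, candle, potato_a, potato_b from where it was at the start of the episode above 0.03 m).
It also fails if it takes over 54 s, if anything falls off the work surface, if the arm or the gripper's body presses on something with over 40 N, if the wrist force passes 120 N, or if a joint passes its speed limit or range.

ROBOT

A 7-joint arm with a two-finger parallel gripper is mounted at the origin on the work surface. World frame = base frame: x ahead of the robot, y to its left, z up, the work surface at z = 0. Lengths are in m, angles in rad, forces in N, time in s.
With the tool pointing down it reaches from about 0.4 to 0.85 m from the base axis. Payload 10.4 kg.
Tool frame: the origin (TCP) lies at the very end of the fingers, on their centre line; the grasp point (between the pads) lies manip.tcp_to_grasp behind it (manip.tcp_to_grasp is the distance from the TCP to the grasp point, in m); z points along the fingers, y is the line along which they close (so a half turn about z gives the same grasp; the last joint's range is limited). The gripper opens to 85 mm and grips with 20 to 120 N. Pads are 22 mm wide; open, the fingers measure 114 mm over their backs; the gripper's body (76 mm by 85 mm) begins 54 mm behind the grasp point. The pads swing forward as they close: fully open they stand 13 mm farther back than shut.
Start: joints at [-1.136, 0.332, -0.065, 1.46, 0.022, 1.35, -0.088], TCP at [0.276, 0.561, 0.231] pointing down, gripper open.
Joint ranges: [-2.6, 2.6], [-0.5, 2.12], [-1.47, 1.34], [0.16, 2.42], [-1.27, 4.41], [0.06, 2.06], [-2.6, 2.6]. Speed limits (rad/s): [2.22, 2.22, 2.79, 2.79, 3.14, 3.14, 3.14].

INTERFACE

Orientations are given as a rotation vector (axis times angle).
In Python, from cell import sense, imaging, hand_in, manip gives the robot as it stands. The module is installed in compiled form; this text tells all that it offers.
- The arm moves only by the tool drive_tool, never from a script. Its argument "targets" is text: rows parted by semicolons, each of 6 numbers parted by spaces: the shift along the tool's x, y, z as a fraction of full scale, then the turn, a rotation vector about the tool's x, y, z as a fraction of full scale. A call has 1 to 20 rows; each row is the pose to reach, as a shift and turn from the pose commanded when the call began, along the tool's axes at that moment; what a row does not reach only later rows make up. Full scale, the value 1, is 0.12 m for a shift and pi/4 rad for a turn. A row lasts 1/8 s, in which the tool goes at most 62.5 mm and 10.7 degrees, less where a joint would pass 70% of its speed; a pose out of reach is approached as far as the arm can. A call with a number of a shift or a turn outside -1 to 1 is refused whole. A call with a gripper value outside its range is refused whole. "gripper" is the opening, from -1 (shut) to 1 (fully open), set as the call begins (left out, the last holds). The fingers move at their own pace and stop on an object; the grip force is fixed at half the most. Time passes only in rows, so rows that repeat a pose let the fingers close. It gives the time, the measured TCP pose, the force, the opening and the grip force at its end, in the units of the state.
- sense(): the state, without advancing time (a new reading comes with each control period).
- imaging.capture(name): name is "scene" or "side" or "wrist"; returns a dict with "image" (400x640x3 uint8, red, green, blue), "K" (3x3 intrinsics, pixels), "R" (3x3) and "t" (3): a world point X has camera coordinates R X + t. Camera axes: x right, y down, z forward; pixel columns grow to the right and rows downward; lengths in m; the calibration is good to about 2 mm. A picture is of the moment at which its call begins. There is no depth.
- hand_in(): hands the job in; it is judged then, once.
The state is a dict: "clock": time; "joints": joint angles; "joint_velocities": joint speeds; "joint_efforts": joint torques, N m; "ee_pos": TCP position; "tcp_rot": TCP orientation; "wrist_force": force on the tool from outside, world axes, zero at the start; "wrist_torque": the same for the moment, N m; "width": opening from 0.0 (shut) to 1.0 (fully open); "finger_force": force on a finger pad.
Only numpy, scipy, OpenCV 4.12 (cv2) and the standard library are available. Lean on these libraries where they do the work, as an engineer would, in place of code of your own. Each camera call takes 0.05 s, during which the arm holds its last target. There are 200 camera calls.

## Working session

There is one attempt and no reset: what is moved stays moved. The work goes in short steps, Python scripts to look and compute and a tool call to move; the robot and the scene stay as the last step left them, time stands still between calls to the robot, and variables do not carry over. Pictures are saved under pics/ and viewed, at most 13 in all, crops included, and the job is handed in when it is done.

Besides the shell and the picture viewer there is one more tool, called as name(argument=value, ...) on one line, values as JSON. drive_tool: Moves the arm, as the interface text tells. Its arguments: {"type":"object","properties":{"targets":{"type":"string"},"gripper":{"type":"number"}},"required":["targets"]}

```bash
mkdir -p pics
cat > h.py <<'E'
import numpy as np, cv2, pickle
from cell import sense, imaging, hand_in, manip
from scipy.spatial.transform import Rotation as Ro
def cap(n,tag):
    c=imaging.capture(n); pickle.dump(c,open(f'pics/{tag}.pkl','wb')); cv2.imwrite(f'pics/{tag}.png',c['image'][:,:,::-1]); return c
def ld(tag): return pickle.load(open(f'pics/{tag}.pkl','rb'))
def ray(c,u,v):
    R=np.array(c['R']);d=R.T@np.linalg.solve(c['K'],[u,v,1.]); return -R.T@np.array(c['t']),d/np.linalg.norm(d)
def onz(c,u,v,z):
    o,d=ray(c,u,v); return o+d*(z-o[2])/d[2]
def tri(*obs):
    A=np.zeros((3,3));b=np.zeros(3)
    rs=[ray(*o) for o in obs]
    for o,d in rs:
        P=np.eye(3)-np.outer(d,d);A+=P;b+=P@o
    p=np.linalg.solve(A,b); return p,[round(float(np.linalg.norm((np.eye(3)-np.outer(d,d))@(p-o)))*1000,1) for o,d in rs]
def proj(c,X):
    q=c['K']@(np.array(c['R'])@X+np.array(c['t'])); return q[:2]/q[2]
E
python3 - <<'E'
from h import *
a=cap('scene','s0');b=cap('side','d0');w=cap('wrist','w0')
print(sense(), manip.tcp_to_grasp)
for c in(a,b,w): print(-np.array(c['R']).T@c['t'], c['K'][0][0], np.array(c['R'])[2])
E
```

```text
{'clock': 0.15, 'joints': array([-1.13559711,  0.33273421, -0.06468547,  1.46072353,  0.0216314 ,
        1.34991731, -0.08847998]), 'joint_velocities': array([ 0.00025919, -0.0012343 ,  0.00079645, -0.00134607, -0.00116035,
       -0.00103664,  0.00100998]), 'joint_efforts': array([ 1.94562840e-04, -6.25825310e+01,  4.87482233e-02, -3.91853535e+01,
        1.61087851e-02,  7.44348101e-03, -5.46362844e-05]), 'ee_pos': array([0.27612827, 0.56038357, 0.23070587]), 'tcp_rot': array([-7.12763090e-01, -3.05949768e+00,  1.68632096e-03]), 'wrist_force': array([ 0.13062662, -0.06658986,  0.17763099]), 'wrist_torque': array([ 0.00775192,  0.0025057 , -0.01261146]), 'finger_force': 0.0, 'width': 0.9991588137376539} 0.0187
[ 1.02670908 -0.74071237  1.13503573] 472.7263744099361 [-0.34496658  0.53817354 -0.7690041 ]
[ 0.06557844 -0.72965217  1.07095989] 502.47617392517725 [ 0.39235407  0.55788371 -0.73131665]
[0.20679096 0.59515991 0.37412903] 312.699314739803 [ 0.27265754 -0.13507398 -0.95258222]
```

View pics/s0.png

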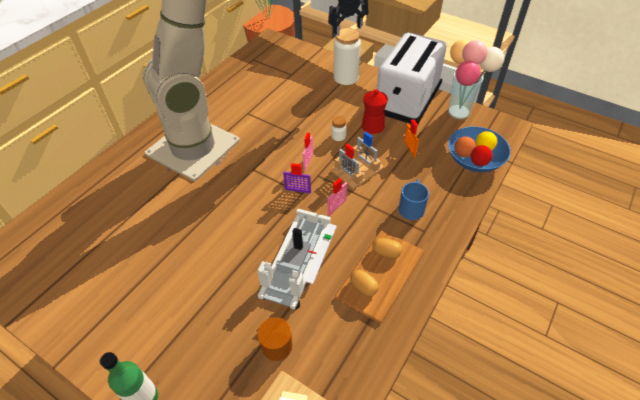

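View pics/d0.png

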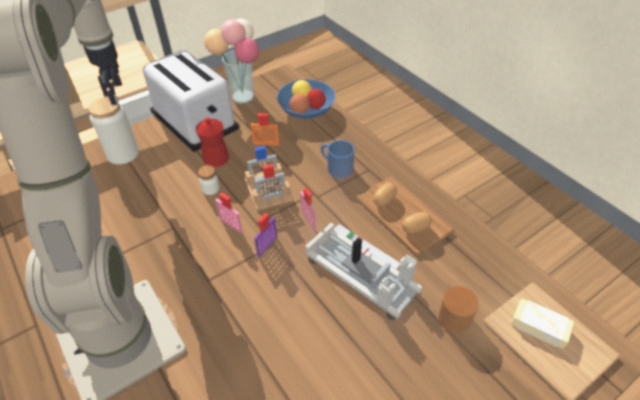

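Scene and side views show five red-tabbed plates (scene px / side px):
- orange: (413,128) / (264,120)
- pink: (308,140) / (225,203)
- pink: (338,188) / (306,195)
- purple: (297,170) / (265,222)
- steel: (349,152) / (268,172)

The steel one fits, because it stands in the wooden rack beside the blue-tabbed plate. I'll confirm it with an enlarged crop.

Run:
```python
from h import *
a=ld('s0')['image'];b=ld('d0')['image']
f=lambda i,x,y,w,h:cv2.resize(i[y:y+h,x:x+w],(400,300),interpolation=cv2.INTER_CUBIC)
m=np.vstack([np.hstack([f(a,310,115,100,75),f(b,225,135,100,75)]),np.hstack([f(a,245,200,120,90)*1,f(b,300,215,128,96)])])
cv2.imwrite('pics/m0.png',m[:,:,::-1])
```

```text
(no output)
```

View pics/m0.png

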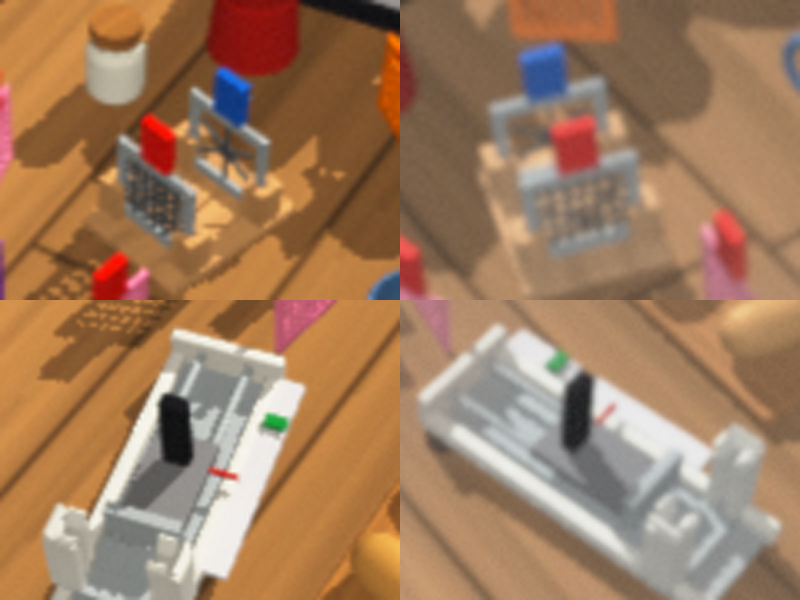

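The crop confirms it: the steel grid plate with the red tab, scene (349,151), stands in the rack next to the blue star plate. The cutter's pointer (scene ~312,252), mark (~327,237) and posts are also visible. Next I'll triangulate.

Run:
```python
from h import *
a=ld('s0');b=ld('d0')
A=lambda u,v:(a,310+u/4,115+v/4); B=lambda u,v:(b,225+(u-400)/4,135+v/4)
C=lambda u,v:(a,245+u*.3,200+(v-300)*.3); D=lambda u,v:(b,300+(u-400)*.32,215+(v-300)*.32)
for n,p,q in [('redtab',A(158,145),B(575,145)),('plateL',A(119,139),B(521,174)),('plateR',A(193,184),B(637,152)),('bluetab',A(232,97),B(544,73)),
 ('bluL',A(193,92),B(490,107)),('bluR',A(268,141),B(606,82)),
 ('handletop',C(175,399),D(579,377)),('mark',C(274,423),D(558,360)),('ptr',C(236,477),D(612,408)),
 ('barL',C(178,334),D(425,398)),('barR',C(283,358),D(500,330)),
 ]:
    r=tri(p,q);print(n,r[0].round(4),r[1])
```

```text
redtab [0.5207 0.1687 0.1124] [0.7, 0.7]
plateL [0.4824 0.1766 0.0964] [3.9, 3.9]
plateR [0.5593 0.1544 0.0987] [2.6, 2.6]
bluetab [0.5422 0.246  0.1115] [0.4, 0.4]
bluL [0.5022 0.2569 0.0905] [2.0, 2.0]
bluR [0.5828 0.2319 0.0938] [1.5, 1.5]
handletop [ 0.5617 -0.1686  0.1256] [0.1, 0.1]
mark [ 0.6056 -0.0921  0.0358] [1.1, 1.1]
ptr [ 0.6094 -0.1577  0.038 ] [0.3, 0.3]
barL [ 0.4876 -0.0649  0.0473] [0.1, 0.1]
barR [ 0.5805 -0.0407  0.0477] [2.1, 2.1]
```

```bash
cat >> h.py <<'E'
def go(x,y,z,deg,R=None):
    s=sense(); R0=Ro.from_rotvec(s['tcp_rot']).as_matrix(); a=np.radians(deg)
    yv=np.array([np.cos(a),np.sin(a),0]); zv=np.array([0,0,-1.]); R1=np.c_[np.cross(yv,zv),yv,zv]
    d=R0.T@(np.array([x,y,z])-s['ee_pos'])/.12; r=Ro.from_matrix(R0.T@R1).as_rotvec()/(np.pi/4)
    print('t',round(s['clock'],2),'shift',d.round(4),'turn',r.round(4))
E
python3 - <<'E'
from h import *
a=ld('s0')
for n,u,v in [('canister',347,80),('moka',373,130),('salt',339,137)]: print(n,onz(a,u,v,0).round(3))
s=sense();print(Ro.from_rotvec(s['tcp_rot']).as_matrix().round(3))
go(.515,.169,.26,74)
E
```

```text
canister [0.253 0.605 0.   ]
moka [0.481 0.404 0.   ]
salt [0.398 0.309 0.   ]
[[-0.897  0.442 -0.   ]
 [ 0.442  0.897 -0.001]
 [-0.    -0.001 -1.   ]]
t 0.15 shift [-3.2271 -2.0462 -0.2416] turn [-0.0014 -0.     -0.2273]
```

drive_tool(targets="0 0 -0.3 0 0 0; -0.5 -0.3 -0.3 0 0 -0.1; -1 -0.64 -0.3 0 0 -0.23; -1 -0.64 -0.3 0 0 -0.23", gripper=1)

```text
clock: 0.65
ee_pos: [0.3528, 0.435, 0.2676]
tcp_rot: [0.441, 3.109, -0.001]
wrist_force: [-0.3, 1.0, 0.5]
width: 1.002
finger_force: 0.0
```

```bash
python3 -c "
from h import *
go(.515,.169,.26,74)"
```

```text
t 0.65 shift [-1.9145 -1.7533  0.0661] turn [-0.0004  0.0016 -0.0033]
```

drive_tool(targets="-0.5 -0.45 0 0 0 0; -0.95 -0.85 0 0 0 0; -0.95 -0.85 0 0 0 0;-0.95 -0.85 0 0 0 0")

```text
clock: 1.15
ee_pos: [0.4327, 0.3079, 0.2673]
tcp_rot: [0.44, 3.11, -0.0]
wrist_force: [0.3, 0.9, -0.3]
width: 1.0
finger_force: 0.0
```

drive_tool(targets="-0.5 -0.45 0 0 0 0; -0.9 -0.85 0.05 0 0 0; -0.9 -0.85 0.05 0 0 0; -0.9 -0.85 0.05 0 0 0;-0.9 -0.85 0.05 0 0 0")

```text
clock: 1.78
ee_pos: [0.5068, 0.1842, 0.2611]
tcp_rot: [-0.429, -3.111, -0.001]
wrist_force: [-0.9, 0.0, 0.9]
width: 1.003
finger_force: 0.0
```

```bash
python3 -c "
from h import *
cap('wrist','w1')
go(.515,.169,.26,74)"
```

```text
t 1.82 shift [-0.1006 -0.1031  0.0098] turn [ 0.0005 -0.0008  0.0067]
```

View pics/w1.png

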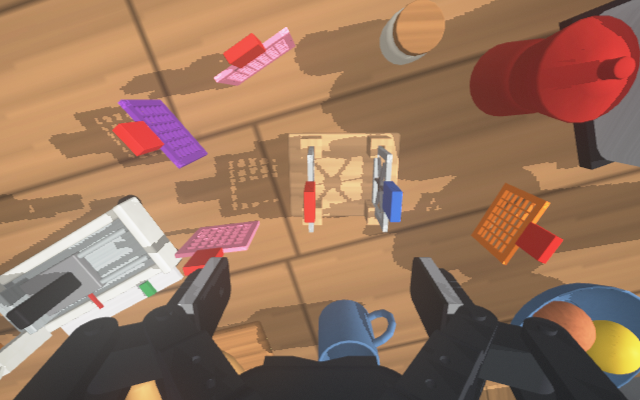

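The wrist view shows the red tab at (309,200) and its steel top bar from about (310,148) to (311,230). The blue tab is at (393,202). All are nearly aligned with the tool.

Run:
```python
from h import *
c=ld('w1');im=c['image'].astype(int)
hsv=cv2.cvtColor(c['image'],cv2.COLOR_RGB2HSV)
m=((hsv[...,0]<6)|(hsv[...,0]>174))&(hsv[...,1]>150)
m[:, :295]=0;m[:,325:]=0;m[:170]=0;m[240:]=0
for y in range(176,240,3):
    x=np.where(m[y])[0]; 
    if len(x): print(y,x.min(),x.max(),int(im[y,x,0].min()),int(im[y,x,0].max()))
z=cv2.resize(c['image'][120:245,280:420],(784,700),interpolation=cv2.INTER_CUBIC)[:, :, ::-1]
cv2.imwrite('pics/w1c.png',z[:600])
```

```text
182 306 314 172 216
185 305 314 165 213
188 305 314 166 220
191 304 314 169 224
194 304 314 231 246
197 304 314 230 246
200 304 314 228 246
203 304 314 227 245
206 304 314 225 245
209 304 314 224 245
212 304 314 223 245
215 304 314 218 245
218 304 314 217 245
221 305 313 242 246
```

View pics/w1c.png

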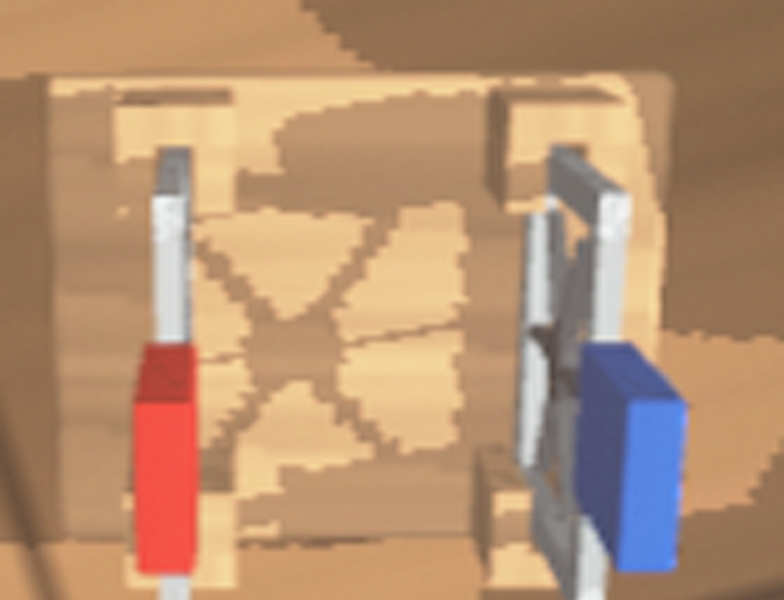

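Run:
```python
from h import *
c=ld('w1')
t=onz(c,309.4,207,.132);print('tab',t)
n=onz(c,310.8,154.8,.092);f=onz(c,311.3,232,.092);print(n,f,np.degrees(np.arctan2(*(f-n)[1::-1])),np.linalg.norm(f-n))
t1=onz(c,309,191.5,.132);t2=onz(c,309.6,222.7,.132);print(t2-t1)
# two-view height of the tab: side / scene centroid vs wrist
a=ld('s0');b=ld('d0')
m=lambda c:None
A=(a,310+158/4,115+118/4);B=(b,225+(575-400)/4,135+122/4)
print(tri((c,309.4,207),A,B), tri(A,B))
print(proj(a,t),A[1:],proj(b,t),B[1:])
go(t[0],t[1],.18,74)
```

```text
tab [0.52030409 0.17081324 0.132     ]
[0.48039128 0.18261764 0.092     ] [0.56130724 0.15968729 0.092     ] -15.821922250324926 0.0841022821216257
[ 0.02937431 -0.00799914  0.        ]
(array([0.51987948, 0.16983878, 0.13587188]), [1.6, 2.2, 3.2]) (array([0.52032081, 0.16586826, 0.13956277]), [2.0, 2.0])
[350.01882097 145.95187558] (349.5, 144.5) [267.69521739 165.88516811] (268.75, 165.5)
t 1.82 shift [-0.1395 -0.0769  0.6765] turn [ 0.0005 -0.0008  0.0067]
```

drive_tool(targets="-0.14 -0.08 0.3 0 0 0.005;-0.14 -0.08 0.68 0 0 0.005;-0.14 -0.08 0.68 0 0 0.005;-0.14 -0.08 0.68 0 0 0.005;-0.14 -0.08 0.68 0 0 0.005", gripper=0)

```text
clock: 2.45
ee_pos: [0.522, 0.1689, 0.1818]
tcp_rot: [0.438, 3.108, 0.003]
wrist_force: [-0.6, -0.0, 0.1]
width: 0.501
finger_force: 0.0
```

Run:
```python
from h import *
c=cap('wrist','w2')
hsv=cv2.cvtColor(c['image'],cv2.COLOR_RGB2HSV)
m=(((hsv[...,0]<6)|(hsv[...,0]>174))&(hsv[...,1]>150)).astype(np.uint8)
n,l,s,ce=cv2.connectedComponentsWithStats(m)
w1=ld('w1')
for i in range(1,n):
    if s[i,4]>100: print(s[i],ce[i].round(1))
print(sense()['width'],[proj(c,np.array([.5203,.1706,.132]))])
go(.5203,.1706,.098,74.2)
```

```text
[ 197    0   62   28 1005] [226.3   9.3]
[  521     0   119    98 10069] [583.9  48.5]
[  42  103   82   46 2390] [ 82.8 123.6]
[313 183  16  57 806] [320.4 211.6]
[ 585  234   55   57 1901] [617.3 261. ]
[ 151  269   57   41 1021] [181.8 285.9]
[ 44 323  19  18 105] [ 53.2 331.3]
[583 371  57  29 772] [604.6 389.1]
0.49812701730235875 [array([320.90414221, 219.08254063])]
t 2.5 shift [0.0185 0.0103 0.696 ] turn [ 0.0026  0.0025 -0.0061]
```

Run:
```python
from h import *
print(tri((ld('w1'),309.6,222.7),(ld('w2'),321,240)))
```

```text
(array([0.53726166, 0.1658695 , 0.12681202]), [0.0, 0.0])
```

drive_tool(targets="0.02 0.01 0.3 0 0 0;0.02 0.01 0.7 0 0 0;0.02 0.01 0.7 0 0 0;0.02 0.01 0.7 0 0 0;0.02 0.01 0.7 0 0 0")

```text
clock: 3.12
ee_pos: [0.5205, 0.1703, 0.098]
tcp_rot: [0.44, 3.108, 0.003]
wrist_force: [0.0, -1.2, 0.6]
width: 0.499
finger_force: 0.0
```

drive_tool(targets="0 0 0 0 0 0;0 0 0 0 0 0;0 0 0 0 0 0;0 0 0 0 0 0;0 0 0 0 0 0;0 0 0 0 0 0", gripper=-1)

```text
clock: 3.88
ee_pos: [0.5197, 0.17, 0.0966]
tcp_rot: [0.44, 3.11, 0.001]
wrist_force: [-1.7, 0.4, 5.8]
width: 0.11
finger_force: 59.5
```

drive_tool(targets="0 0 -0.2 0 0 0;0 0 -0.45 0 0 0;0 0 -0.7 0 0 0;0 0 -1 0 0 0;0 0 -1 0 0 0;0 0 -1 0 0 0")

```text
clock: 4.62
ee_pos: [0.5187, 0.1696, 0.2147]
tcp_rot: [-0.44, -3.109, 0.001]
wrist_force: [0.1, 0.5, -2.2]
width: 0.108
finger_force: 58.9
```

Run:
```python
from h import *
go(.575,-.1,.235,104.5)
```

```text
t 4.62 shift [-1.0739 -2.0285 -0.1686] turn [-0.0007 -0.0017 -0.6801]
```

drive_tool(targets="-0.2 -0.35 -0.17 0 0 -0.12;-0.4 -0.75 -0.17 0 0 -0.3;-0.5 -1 -0.17 0 0 -0.5;-0.5 -1 -0.17 0 0 -0.68;-0.5 -1 -0.17 0 0 -0.68;-0.5 -1 -0.17 0 0 -0.68")

```text
clock: 5.38
ee_pos: [0.5432, 0.0384, 0.2353]
tcp_rot: [0.393, -3.116, -0.0]
wrist_force: [-0.1, -0.1, -2.4]
width: 0.108
finger_force: 58.9
```

Run:
```python
from h import *
go(.575,-.1,.235,104.5)
```

```text
t 5.38 shift [ 0.0291 -1.1827  0.0021] turn [ 0.0002 -0.0017 -0.003 ]
```

drive_tool(targets="0 -0.5 0 0 0 0;0 -0.9 0 0 0 0;0 -0.9 0 0 0 0;0 -0.9 0 0 0 0;0 -0.9 0 0 0 0")

```text
clock: 6.0
ee_pos: [0.5706, -0.065, 0.2359]
tcp_rot: [0.399, -3.116, -0.001]
wrist_force: [0.2, 0.8, -2.3]
width: 0.107
finger_force: 59.3
```

Run:
```python
from h import *
c=cap('wrist','w3'); print(sense()['ee_pos'])
cv2.imwrite('pics/w3b.png',cv2.resize(c['image'][:,:,::-1],(800,500),interpolation=cv2.INTER_CUBIC))
```

```text
[ 0.57057258 -0.06513062  0.23598062]
```

View pics/w3b.png

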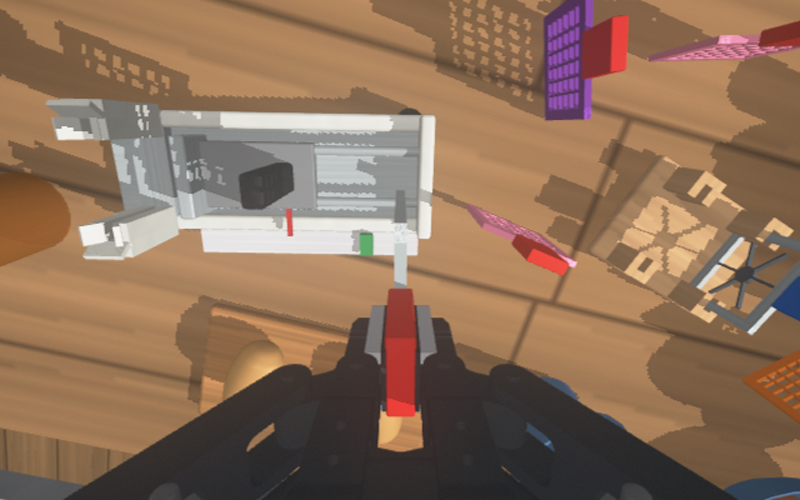

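The wrist view shows the held plate, the pointer tip at about (291,235)/1.25, the mark at about (366,244)/1.25, and the posts at the left. I'll move on along the cutter and measure the posts there.

drive_tool(targets="0 -0.5 0 0 0 0;0 -0.95 0 0 0 0;0 -0.95 0 0 0 0;0 -0.95 0 0 0 0;0 -0.95 0 0 0 0")

```text
clock: 6.68
ee_pos: [0.5994, -0.1752, 0.2361]
tcp_rot: [-0.4, 3.116, 0.001]
wrist_force: [-0.6, 0.6, -2.0]
width: 0.108
finger_force: 59.9
```

Run:
```python
from h import *
c=cap('wrist','w4'); print(sense()['ee_pos'])
w=ld('w3');k=1/1.25
t=[onz(w,432*k,116*k,.05),onz(w,430*k,238*k,.05)];print(t,np.degrees(np.arctan2(*(t[1]-t[0])[1::-1])))
hsv=cv2.cvtColor(c['image'],cv2.COLOR_RGB2HSV)
for n,im in(('w3',w),('w4',c),('s',ld('s0')),('d',ld('d0'))):
    h=cv2.cvtColor(im['image'],cv2.COLOR_RGB2HSV)
    g=((h[...,0]>50)&(h[...,0]<75)&(h[...,1]>110)).astype(np.uint8)
    N,l,s,ce=cv2.connectedComponentsWithStats(g)
    print(n,[(s[i].tolist(),ce[i].round(1).tolist(),onz(im,*ce[i],.036).round(4)) for i in range(1,N) if 15<s[i,4]<1500])
cv2.imwrite('pics/w4b.png',cv2.resize(c['image'][:260,100:516,::-1],(800,500),interpolation=cv2.INTER_CUBIC))
```

```text
[ 0.59935948 -0.17537495  0.23615898]
[array([ 0.48280204, -0.0611138 ,  0.05      ]), array([ 0.5805513, -0.0347911,  0.05     ])] 15.071543011828078
w3 [([289, 188, 9, 16, 141], [293.0, 195.6], array([ 0.6049, -0.0877,  0.036 ]))]
w4 [([387, 188, 10, 16, 138], [391.8, 195.5], array([ 0.6051, -0.0879,  0.036 ]))]
s [([324, 234, 7, 5, 24], [327.0, 236.2], array([ 0.6041, -0.0917,  0.036 ])), ([109, 361, 34, 35, 902], [125.1, 377.9], array([ 0.4251, -0.6751,  0.036 ])), ([154, 390, 4, 10, 21], [155.9, 395.3], array([ 0.5134, -0.665 ,  0.036 ]))]
d []
```

View pics/w4b.png

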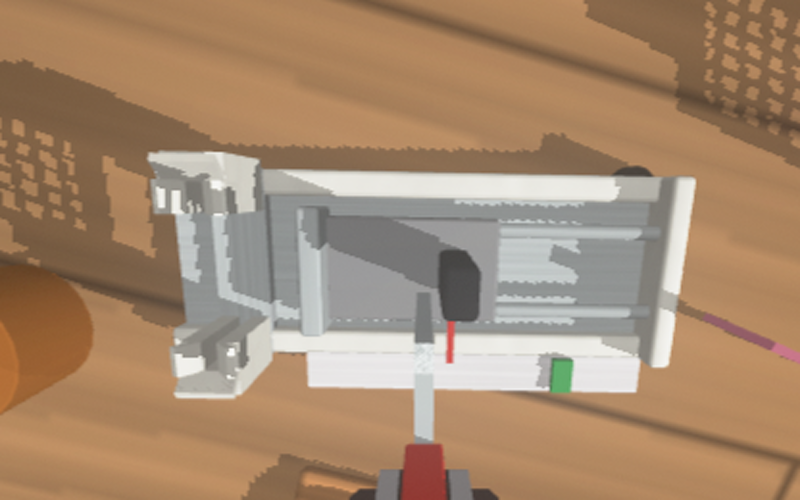

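drive_tool(targets="0 -0.25 0 0 0 0;0 -0.55 0 0 0 0;0 -0.55 0 0 0 0;0 -0.55 0 0 0 0;0 -0.55 0 0 0 0")

```text
clock: 7.35
ee_pos: [0.616, -0.2394, 0.2362]
tcp_rot: [-0.399, 3.116, 0.001]
wrist_force: [0.2, -0.2, -2.0]
width: 0.111
finger_force: 60.0
```

Run:
```python
from h import *
c=cap('wrist','w5'); print(sense()['ee_pos'])
w=ld('w4');f=lambda u,v:(100+u*.52,v*.52)
P=[onz(w,*f(262,170),.03),onz(w,*f(655,178),.03)];print('rail',np.degrees(np.arctan2(*(P[0]-P[1])[1::-1]))+180)
P=[onz(w,*f(308,386),.03),onz(w,*f(637,391),.03)];print('ledge',np.degrees(np.arctan2(*(P[0]-P[1])[1::-1]))+180)
P=[onz(w,*f(697,180),.05),onz(w,*f(668,366),.05)];print('bar',P,np.degrees(np.arctan2(*(P[1]-P[0])[1::-1])))
print('ptr',onz(w,*f(450,362),.04), 'prev',onz(ld('w3'),291*.8,235*.8,.04))
cv2.imwrite('pics/w5b.png',cv2.resize(c['image'][60:220,170:426,::-1],(800,500),interpolation=cv2.INTER_CUBIC))
```

```text
[ 0.61593036 -0.23962859  0.23623981]
rail 103.58001684153172
ledge 103.72929733658208
bar [array([ 0.48285519, -0.0581438 ,  0.05      ]), array([ 0.58073507, -0.03517757,  0.05      ])] 13.20483592408784
ptr [ 0.61250074 -0.15496663  0.04      ] prev [ 0.61200602 -0.15519823  0.04      ]
```

View pics/w5b.png

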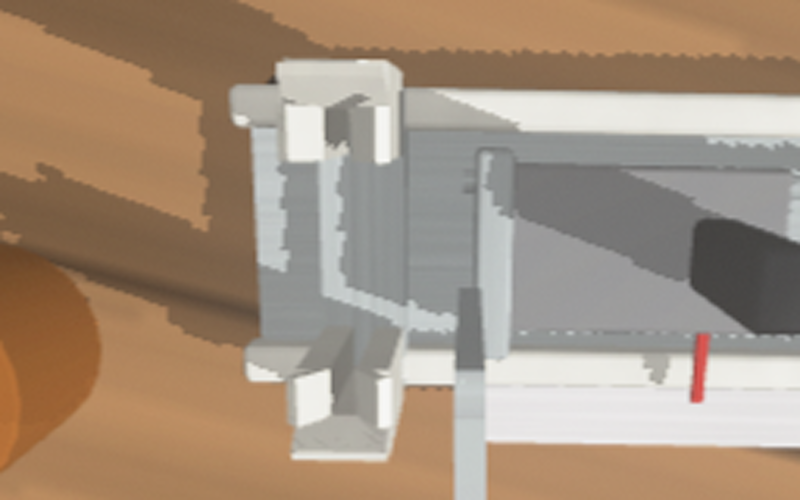

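Run:
```python
from h import *
w=ld('w5');v4=ld('w4');f=lambda u,v:(100+u*.52,v*.52);g=lambda u,v:(170+u*.32,60+v*.32)
for n,p,q in (('LL',(175,395),(291,458)),('LR',(235,397),(390,459)),('UL',(149,154),(277,63))):
    r=tri((v4,)+f(*p),(w,)+g(*q));print(n,r[0].round(4),r[1])
o=lambda u,v,z=.106:onz(w,*g(u,v),z)
a=np.radians(103.7);Y=np.array([np.cos(a),np.sin(a),0]);X=np.array([np.sin(a),-np.cos(a),0])
for n,p in (('Ugr',(336.5,135)),('Uout',(338.5,135)),('Lgr',(340,400)),('Lout',(340.5,400)),('LL',(291,458)),('LR',(390,459)),('UL',(277,63)),('URb',(390,62)),('Uin',(305,161)),('Lin',(310,372)),('ULl',(286,130)),('URl',(391,130)),('LLl',(290,400)),('LRl',(391,400))):
    P=o(*p);print(n,P.round(4),'x',(P@X).round(4),'y',(P@Y).round(4))
for n,p in (('handle',(.5617,-.1686,0)),('ptr',(.6123,-.1551,0)),('mark',(.6050,-.0878,0))): print(n,(p@X).round(4),(p@Y).round(4))
s=sense();R=Ro.from_rotvec(s['tcp_rot']).as_matrix();print('tool',s['ee_pos'],(s['ee_pos']@X).round(4),(s['ee_pos']@Y).round(4),R[:,1],np.degrees(np.arctan2(R[1,1],R[0,1])))
# plate in hand bottom/visible near edge
print(o(457,500,.19),)
```

```text
LL [ 0.6447 -0.2858  0.1069] [0.5, 0.5]
LR [ 0.6373 -0.2574  0.109 ] [0.1, 0.1]
UL [ 0.5392 -0.3111  0.1061] [0.1, 0.1]
Ugr [ 0.5528 -0.2922  0.106 ] x 0.4678 y -0.4148
Uout [ 0.5526 -0.2917  0.106 ] x 0.4678 y -0.4143
Lgr [ 0.6245 -0.2755  0.106 ] x 0.5414 y -0.4156
Lout [ 0.6244 -0.2754  0.106 ] x 0.5414 y -0.4155
LL [ 0.6455 -0.2858  0.106 ] x 0.5595 y -0.4305
LR [ 0.6385 -0.2573  0.106 ] x 0.5593 y -0.4012
UL [ 0.5391 -0.3111  0.106 ] x 0.4501 y -0.4299
URb [ 0.5314 -0.2825  0.106 ] x 0.4493 y -0.4003
Uin [ 0.5615 -0.299   0.106 ] x 0.4747 y -0.4235
Lin [ 0.6185 -0.2857  0.106 ] x 0.5332 y -0.424
ULl [ 0.5549 -0.3055  0.106 ] x 0.4668 y -0.4283
URl [ 0.5478 -0.2784  0.106 ] x 0.4663 y -0.4002
LLl [ 0.6281 -0.2896  0.106 ] x 0.5417 y -0.4301
LRl [ 0.6207 -0.2612  0.106 ] x 0.5412 y -0.4008
handle 0.5058 -0.2968
ptr 0.5581 -0.2957
mark 0.567 -0.2286
tool [ 0.61593036 -0.23962859  0.23623981] 0.5417 -0.3787 [-2.51986201e-01  9.67730642e-01  5.98490775e-04] 104.5950791699339
[ 0.61382585 -0.24232413  0.19      ]
```

Run:
```python
from h import *
w=ld('w5');hsv=cv2.cvtColor(w['image'],cv2.COLOR_RGB2HSV)
m=((hsv[...,0]<6)|(hsv[...,0]>174))&(hsv[...,1]>150)
for y in range(220,345,8):
    x=np.where(m[y,280:360])[0]+280
    print(y,(x.min(),x.max(),int(hsv[y,x,2].mean())) if len(x) else None)
s=sense();T=s['ee_pos'];R=Ro.from_rotvec(s['tcp_rot']).as_matrix()
for x in(-.015,.015):
  for y in(-.005,.005):
    for z in (-.0354,.0046): print(x,y,z,proj(w,T+R@[x,y,z]).round(1))
for z in(.0046,.0846): print('plate near edge',[proj(w,T+R@[x,0,z]).round(1) for x in(.042,)])
a=np.radians(103.7);Y=np.array([np.cos(a),np.sin(a),0]);X=np.array([np.sin(a),-np.cos(a),0])
p=.5043*X-.4156*Y;print(p);go(p[0],p[1],.236,103.7)
```

```text
220 None
228 None
236 (np.int64(311), np.int64(329), 147)
244 (np.int64(310), np.int64(330), 145)
252 (np.int64(310), np.int64(331), 145)
260 (np.int64(309), np.int64(331), 143)
268 (np.int64(308), np.int64(332), 141)
276 (np.int64(308), np.int64(332), 177)
284 (np.int64(309), np.int64(331), 178)
292 (np.int64(309), np.int64(331), 177)
300 (np.int64(309), np.int64(331), 176)
308 (np.int64(309), np.int64(331), 175)
316 (np.int64(309), np.int64(331), 174)
324 (np.int64(309), np.int64(331), 223)
332 (np.int64(310), np.int64(331), 232)
340 None
-0.015 -0.005 -0.0354 [307.4 330.9]
-0.015 -0.005 0.0046 [310.2 278.8]
-0.015 0.005 -0.0354 [331.3 330.9]
-0.015 0.005 0.0046 [328.7 278.8]
0.015 -0.005 -0.0354 [306.5 267.4]
0.015 -0.005 0.0046 [309.7 227.5]
0.015 0.005 -0.0354 [332.2 267.4]
0.015 0.005 0.0046 [329.2 227.5]
plate near edge [array([319.5, 176. ])]
plate near edge [array([319.5, 150.5])]
[ 0.58838215 -0.28433834  0.        ]
t 7.4 shift [ 0.316  -0.3027  0.0016] turn [0.0008 0.0007 0.0199]
```

drive_tool(targets="0.15 -0.15 0 0 0 0.02;0.325 -0.305 0 0 0 0.02;0.325 -0.305 0 0 0 0.02;0.325 -0.305 0 0 0 0.02;0.325 -0.305 0 0 0 0.02;0.325 -0.305 0 0 0 0.02")

```text
clock: 8.15
ee_pos: [0.5874, -0.2856, 0.236]
tcp_rot: [-0.373, 3.119, 0.0]
wrist_force: [-0.2, 0.6, -2.5]
width: 0.109
finger_force: 60.0
```

Run:
```python
from h import *
c=cap('wrist','w6'); print(sense()['ee_pos'])
a=np.radians(103.7);Y=np.array([np.cos(a),np.sin(a),0]);X=np.array([np.sin(a),-np.cos(a),0])
p=.5033*X-.4160*Y;print(p);go(p[0],p[1],.15,103.7)
cv2.imwrite('pics/w6b.png',cv2.resize(c['image'][60:220,192:448,::-1],(800,500),interpolation=cv2.INTER_CUBIC))
```

```text
[ 0.58732552 -0.2857011   0.23599611]
[ 0.58750534 -0.2849638   0.        ]
t 8.2 shift [-0.0029  0.0055  0.7166] turn [ 0.0002  0.     -0.0013]
```

View pics/w6b.png

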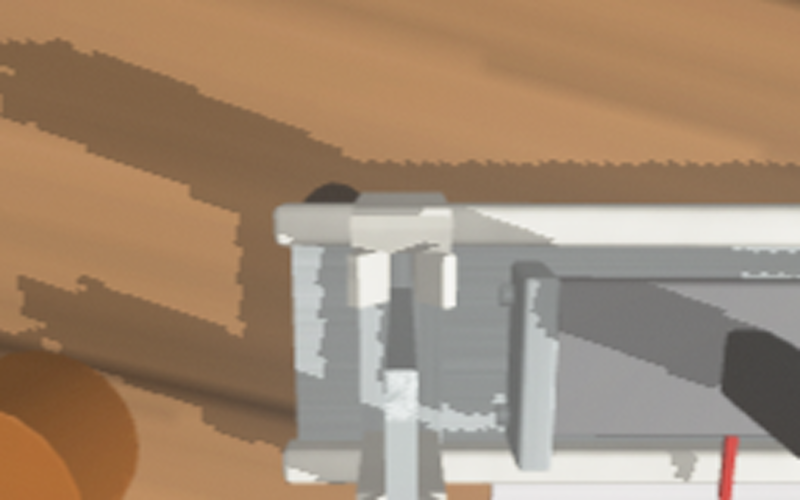

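The plate (u≈401) is centred on the groove (389–414) and parallel to it, so I'll descend.

drive_tool(targets="0 0.005 0.12 0 0 0;0 0.005 0.24 0 0 0;0 0.005 0.36 0 0 0;0 0.005 0.44 0 0 0;0 0.005 0.52 0 0 0;0 0.005 0.6 0 0 0;0 0.005 0.6 0 0 0")

```text
clock: 9.07
ee_pos: [0.5865, -0.2854, 0.1632]
tcp_rot: [0.372, -3.118, -0.001]
wrist_force: [0.2, 0.5, -2.2]
width: 0.112
finger_force: 60.0
```

drive_tool(targets="0 0 0.08 0 0 0;0 0 0.16 0 0 0;0 0 0.24 0 0 0;0 0 0.3 0 0 0;0 0 0.35 0 0 0;0 0 0.39 0 0 0;0 0 0.39 0 0 0")

```text
clock: 9.95
ee_pos: [0.5868, -0.2856, 0.117]
tcp_rot: [0.372, -3.119, -0.0]
wrist_force: [0.3, 1.5, -2.3]
width: 0.108
finger_force: 60.1
```

Almost home, with no contact yet. I'll lower a little more.

drive_tool(targets="0 0 0.015 0 0 0;0 0 0.03 0 0 0;0 0 0.03 0 0 0")

```text
clock: 10.32
ee_pos: [0.5873, -0.2859, 0.1146]
tcp_rot: [-0.372, 3.118, -0.001]
wrist_force: [-1.8, 0.9, 4.5]
width: 0.11
finger_force: 60.9
```

drive_tool(targets="0 0 0 0 0 0;0 0 0 0 0 0;0 0 0 0 0 0;0 0 0 0 0 0;0 0 0 0 0 0", gripper=0)

```text
clock: 10.95
ee_pos: [0.5869, -0.2856, 0.1136]
tcp_rot: [0.372, -3.119, -0.0]
wrist_force: [-0.3, 0.3, 0.0]
width: 0.502
finger_force: 0.0
```

drive_tool(targets="0 0 -0.2 0 0 0;0 0 -0.5 0 0 0;0 0 -0.8 0 0 0;0 0 -0.95 0 0 0;0 0 -0.95 0 0 0;0 0 -0.95 0 0 0")

```text
clock: 11.7
ee_pos: [0.5864, -0.2852, 0.2259]
tcp_rot: [0.372, -3.118, -0.002]
wrist_force: [-0.1, -0.1, -0.6]
width: 0.497
finger_force: 0.0
```

Run:
```python
from h import *
c=cap('wrist','w7');s=cap('scene','s7');s=cap('side','d7')
m=np.vstack([cv2.resize(c['image'][60:380,150:490],(510,480)) ]);
a=cv2.resize(ld('s7')['image'][205:310,245:345],(280,290),interpolation=2);b=cv2.resize(s['image'][215:315,300:428],(280,190),interpolation=2)
im=np.zeros((480,790,3),np.uint8);im[:,:510]=m;im[:290,510:]=a;im[290:,510:]=b
cv2.imwrite('pics/w7b.png',im[:,:,::-1])
a=np.radians(103.7);Y=np.array([np.cos(a),np.sin(a),0]);X=np.array([np.sin(a),-np.cos(a),0])
print(sense()['ee_pos'])
p=.5045*X-.2962*Y;print(p);go(p[0],p[1],.21,103.7)
```

```text
[ 0.58646226 -0.28528305  0.22623298]
[ 0.56029799 -0.168288    0.        ]
t 11.85 shift [-0.0176  0.9987  0.1365] turn [ 0.0016 -0.0023 -0.0022]
```

View pics/w7b.png

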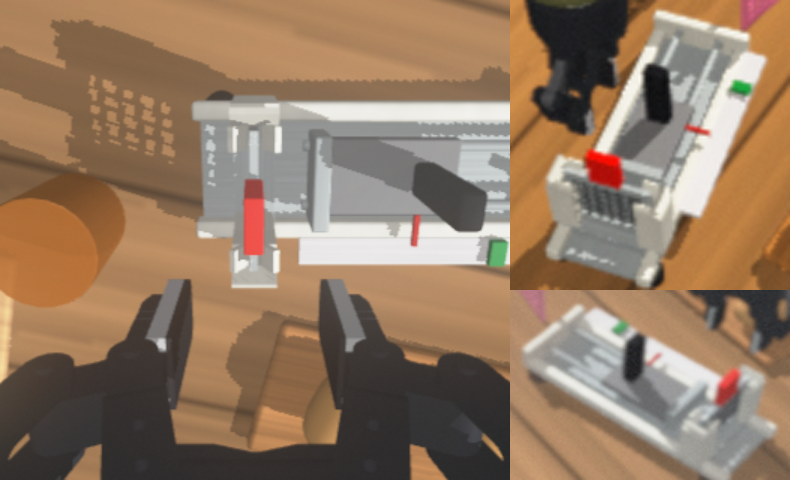

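The plate stands between the posts, tab upright, with the gripper clear. Now the handle: move above it at the same orientation.

drive_tool(targets="0 0.3 0 0 0 0;-0.02 0.7 0 0 0 0;-0.02 1 0 0 0 0;-0.02 1 0 0 0 0;-0.02 1 0.14 0 0 0;-0.02 1 0.14 0 0 0")

```text
clock: 12.6
ee_pos: [0.5599, -0.1694, 0.2086]
tcp_rot: [0.369, -3.116, -0.001]
wrist_force: [1.0, -0.5, 0.1]
width: 0.5
finger_force: 0.0
```

Run:
```python
from h import *
c=cap('wrist','w8')
print(sense()['ee_pos'])
h=c['image'].max(2)<75; h[250:]=0;h[:90]=0;h[:,:250]=0;h[:,390:]=0
N,l,s,ce=cv2.connectedComponentsWithStats(h.astype(np.uint8))
print([(s[i].tolist(),ce[i].round(1).tolist()) for i in range(1,N) if s[i,4]>150])
p=[.5603,-.1683]
print([proj(c,np.array([p[0],p[1],z])).round(1) for z in(.044,.07,.124)])
go(p[0],p[1],.0863,103.7)
```

```text
[ 0.56028618 -0.16946971  0.20949755]
[([312, 171, 18, 27, 372], [320.3, 183.1])]
[array([320.6, 181. ]), array([320.7, 187.7]), array([321. , 206.3])]
t 12.65 shift [-0.0048  0.009   1.0266] turn [ 0.0006 -0.003  -0.0046]
```

drive_tool(targets="0 0.01 0.25 0 0 0;0 0.01 0.5 0 0 0;0 0.01 0.75 0 0 0;0 0.01 1 0 0 0;0 0.01 1 0 0 0;0 0.01 1 0 0 0")

```text
clock: 13.4
ee_pos: [0.5613, -0.168, 0.0921]
tcp_rot: [-0.371, 3.119, -0.001]
wrist_force: [-0.4, -0.5, 0.1]
width: 0.5
finger_force: 0.0
```

drive_tool(targets="0 0 0 0 0 0;0 0 0 0 0 0;0 0 0 0 0 0;0 0 0 0 0 0;0 0 0 0 0 0;0 0 0 0 0 0", gripper=-1)

```text
clock: 14.15
ee_pos: [0.5617, -0.1684, 0.0923]
tcp_rot: [-0.37, 3.117, -0.003]
wrist_force: [1.1, -4.4, 6.8]
width: 0.179
finger_force: 59.5
```

Run:
```python
from h import *
def pm(tag):
    c=ld(tag);hsv=cv2.cvtColor(c['image'],cv2.COLOR_RGB2HSV)
    h=hsv
    g=((h[...,0]>50)&(h[...,0]<75)&(h[...,1]>110)).astype(np.uint8)
    N,l,s,ce=cv2.connectedComponentsWithStats(g)
    print(tag,[(s[i].tolist(),ce[i].round(1).tolist(),onz(c,*ce[i],.036).round(4)) for i in range(1,N) if 15<s[i,4]<1500])
    r=(((h[...,0]<6)|(h[...,0]>174))&(h[...,1]>120)).astype(np.uint8)
    N,l,s,ce=cv2.connectedComponentsWithStats(r)
    print('  red',[(s[i].tolist(),ce[i].round(1).tolist(),onz(c,*ce[i],.04).round(4)) for i in range(1,N) if 15<s[i,4]<400])
cap('wrist','w9');cap('scene','s9')
for t in('w3','w4','w5','w7','w8','w9'): pm(t)
print(sense()['ee_pos'])
```

```text
w3 [([289, 188, 9, 16, 141], [293.0, 195.6], array([ 0.6049, -0.0877,  0.036 ]))]
  red [([229, 167, 5, 22, 78], [231.1, 177.2], array([ 0.6002, -0.1592,  0.04  ]))]
w4 [([387, 188, 10, 16, 138], [391.8, 195.5], array([ 0.6051, -0.0879,  0.036 ]))]
  red [([333, 167, 3, 22, 52], [333.7, 176.4], array([ 0.5994, -0.1589,  0.04  ]))]
w5 [([445, 188, 11, 16, 138], [449.7, 195.5], array([ 0.605 , -0.0876,  0.036 ]))]
  red [([391, 167, 6, 22, 68], [393.4, 177.3], array([ 0.6002, -0.1584,  0.04  ]))]
w7 [([477, 222, 11, 15, 135], [481.9, 229.0], array([ 0.6049, -0.0877,  0.036 ]))]
  red [([424, 204, 6, 20, 70], [426.6, 213.1], array([ 0.6003, -0.1582,  0.04  ])), ([627, 224, 13, 13, 117], [634.1, 229.7], array([0.5637, 0.0794, 0.04  ]))]
w8 [([377, 227, 11, 16, 151], [382.0, 234.5], array([ 0.6054, -0.0879,  0.036 ]))]
  red [([320, 221, 2, 8, 16], [320.5, 224.5], array([ 0.6081, -0.1569,  0.04  ]))]
w9 [([404, 284, 16, 8, 112], [411.8, 287.3], array([ 0.5988, -0.0898,  0.036 ]))]
  red []
[ 0.56171539 -0.16839776  0.09231483]
```

drive_tool(targets="0 0.07 0 0 0 0;0 0.15 0 0 0 0;0 0.23 0 0 0 0;0 0.31 0 0 0 0;0 0.39 0 0 0 0;0 0.47 0 0 0 0;0 0.53 0 0 0 0;0 0.56 0 0 0 0;0 0.56 0 0 0 0;0 0.56 0 0 0 0;0 0.56 0 0 0 0")

```text
clock: 15.62
ee_pos: [0.5463, -0.1043, 0.0923]
tcp_rot: [-0.369, 3.116, -0.005]
wrist_force: [4.0, -9.8, 3.8]
width: 0.177
finger_force: 59.7
```

Run:
```python
from h import *
cap('wrist','w10');cap('scene','s10');cap('side','d10')
s=sense()
Y=np.array([-.2368,.9716,0]);print('moved',(s['ee_pos']-[.5617,-.1684,.0923])@Y)
f=lambda t,x,y,w,h,W,H:cv2.resize(ld(t)['image'][y:y+h,x:x+w],(W,H),interpolation=2)
im=np.vstack([np.hstack([f('s10',270,200,80,60,400,300),f('d10',320,215,80,60,400,300)]),np.hstack([f('w10',200,200,240,180,400,300),f('s7',270,200,80,60,400,300)])])
cv2.imwrite('pics/m10.png',im[:,:,::-1])
```

```text
moved 0.06588453809972628
```

View pics/m10.png

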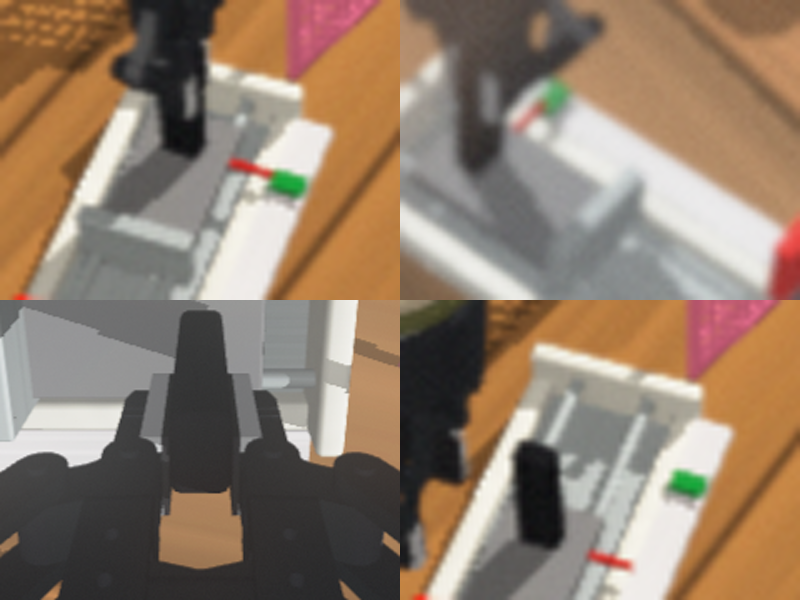

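The red pointer runs into the middle of the green mark in both views. I'll nudge about 1 mm and hold.

drive_tool(targets="0 0.01 0 0 0 0;0 0.01 0 0 0 0;0 0.01 0 0 0 0;0 0.01 0 0 0 0;0 0.01 0 0 0 0;0 0.01 0 0 0 0;0 0.01 0 0 0 0;0 0.01 0 0 0 0;0 0.01 0 0 0 0;0 0.01 0 0 0 0")

```text
clock: 17.02
ee_pos: [0.546, -0.1033, 0.0923]
tcp_rot: [-0.368, 3.116, -0.005]
wrist_force: [3.6, -9.7, 4.8]
width: 0.181
finger_force: 59.7
```

Run:
```python
from h import *
s=sense();Y=np.array([-.2368,.9716,0]);print('moved',(s['ee_pos']-[.5617,-.1684,.0923])@Y,s['clock'])
c=cap('scene','s11');Xc=np.array([.9716,.2368,0])
h=cv2.cvtColor(c['image'],cv2.COLOR_RGB2HSV)[205:260,290:350]
g=np.argwhere((h[...,0]>50)&(h[...,0]<75)&(h[...,1]>110)).mean(0);r=np.argwhere(((h[...,0]<6)|(h[...,0]>174))&(h[...,1]>140)).mean(0)
G=onz(c,g[1]+290,g[0]+205,.034);P=onz(c,r[1]+290,r[0]+205,.04);print('pointer-mark along y',(P-G)@Y,P,G)
```

```text
moved 0.06692292734874102 17.025
pointer-mark along y 6.5960833347941325e-06 [ 0.58097738 -0.0959206   0.04      ] [ 0.60329882 -0.09048717  0.034     ]
```

The pointer is centred on the mark and the pusher is held firmly, so I'm handing in.

```bash
python3 -c "
from h import *
print(hand_in())"
```

```text
the job is handed in; nothing more can be done
None
```

The red-tabbed plate is seated in the cutter's slot and let go, and the job was handed in at about 17 s with the arm still holding the pusher and the red pointer measured at the middle of the green mark; no verdict was returned.

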